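# Lid and latch the mending box

### The job

Close up the mending box: take its lid out of the wooden stand, lay it flat on the mat with the handle up and let go of it, then take it again and set it fully down into the box's rim with its steel keeper on the latch side. Then, with the lever still up, swing the latch's wire bail over the keeper so that its crossbar drops behind it, and press the lever down flat past centre so that the latch holds the lid. Leave the tape measure, the scrub brush and the red thread spool where they are.

Things in the scene. Friction and masses are not known exactly. Their poses are not given: they have to be found in the camera images.
- mending_box: White box fixed to the desk, 122 (x) x 148 (y) x 54 mm, spools inside. Origin: centre of the compartment's underside, z up, front -x. Rim rebate for the lid: opening 112 x 138 mm, shoulder at z 44 mm on which the lid's underside rests, lip 5 mm thick up to z 54 mm. A tongue in front, 60 mm wide, 9 mm high, to x -143 mm, carries the latch on the line y = 0.
- lid: Loose blue lid, 0.2 kg, plate 104 (x) x 130 (y) x 8 mm. Origin: centre of the flat underside; z out of the upper side (handle, keeper); front (latch) edge -x, bare for 22 mm. Starts on its rear edge in the stand, front edge up, leaning 20 deg from vertical with the top towards the robot, handle side away from it. In the box: axes parallel to the box's, origin 44 mm above the box's, 4 mm play all round.
- lid_front_edge (a point): Middle of the lid's front edge (uppermost at the start), half way through the 8 mm plate.
- lid_handle (a point): Centre of the lid's handle bar: bar 74 mm long along the lid's y, 12 mm wide in x, 12 mm high, its centre 40 mm above the lid's underside and 14 mm behind (+x) the lid's centre; free for fingers on both sides, but for its two posts near its ends.
- keeper (a point): Top middle of the steel keeper, a ridge 26 mm long (lid's y), 8 mm thick (x) and 8 mm high on the lid's upper side, 26 mm in front (-x) of the lid's centre. The bail's crossbar must come to lie on the lid behind it (+x side), where the lid is bare as far as the handle.
- lid_stand: Fixed wooden stand. Origin: centre of its slot at desk level; z up. Base 110 (x, from -60 to +50 mm) x 120 (y) mm, 10 mm high; on its robot side (-x) a leaning backrest reaching to 66 mm high, on its far side a low cleat reaching 24 mm high.
- lever_pivot (a point): Pivot of the latch lever on the box, 82 mm in front (-x) of the box's origin and 24 mm above it; the axis is the box's y.
- lever (a joint): Latch lever angle: 0 = pressed flat forward along the box's -x (closed stop), 1.57 = upright, more = leaning to the lid (stop 2.05). Starts at 1.75 to 1.95; stays where left (friction 0.05 N m). With the bail hooked it pulls against the bail's spring (up to 15 N in the bail, a few N at the tip); dead centre at about 0.26, below that it is drawn to 0.
- lever_tip (a point): Upper face of the lever's grip near its end, 50 mm along the lever from the pivot and 8 mm off (upper side when flat, lid side when upright); the lever is a steel strip 14 mm wide with a red grip 18 mm wide from 31 to 53 mm from the pivot.
- bail_pivot (a point): Hinge of the bail on the lever, 14 mm from the lever's pivot; it moves with the lever. Axis parallel to the box's y.
- bail (a joint): Angle of the bail to the lever, grows as the bail is raised off the lid. Bail's elevation above the box's +x (towards the lid) = 0.529 + bail - lever, rad; its crossbar lies on the lid at about 0.25. Nearly frictionless; starts upright, leaning back towards the robot on its stop at 3.35; on the lid side of upright it falls onto the lid by its own weight (50 g).
- bail_crossbar (a point): Middle of the bail's round crossbar (6 mm thick, 48 mm long along the box's y). The bail is a steel wire loop that goes round the lever, crossbar 77 mm from the bail pivot; a spring lets it stretch by up to 6 mm.
- bail_tab (a point): Grip point on the bail's red tab, 29 mm from the crossbar's axis. Tab 10 mm wide (box's y), 9 mm thick, sticking out 40 mm from that axis, 75 deg from the bail's direction: it points up when the bail lies over the lid, towards the robot when the bail is upright. Can be pinched across its 10 mm from above and may turn in the grip.
- tape_measure: Yellow tape measure, 33x71x64 mm, origin at the centre of its underside; leave alone.
- scrub_brush: Grey scrub brush, 30x85x55 mm, origin at the centre of its underside; leave alone.
- thread_spool: Red thread spool standing on end, 25x25x50 mm, origin at the centre of its underside; leave alone.

How it is judged:
By the outcome, as a careful person would: the job done as asked, in the order asked, and still so for the second after the job is handed in, with the robot touching nothing.
It also fails if it takes over 64 s, if anything falls off the work surface, if the arm or the gripper's body presses on something with over 40 N, if the wrist force passes 120 N, or if a joint passes its speed limit or range.

### The arm

A 6-joint arm with a two-finger parallel gripper is mounted at the origin on a cart in front of the work surface, level with it; the furniture and walls round the work are solid. World frame = base frame: x ahead of the robot, y to its left, z up, the work surface at z = 0. Lengths are in m, angles in rad, forces in N, time in s.
With the tool pointing down it reaches from about 0.35 to 0.875 m from the base axis. Payload 4.2 kg.
Tool frame: the origin (TCP) lies midway between the tips of the shut fingers; the grasp point (between the pads) lies r.grip_point_offset behind it (r.grip_point_offset is the distance from the TCP to the grasp point, in m); z points along the fingers, y is the line along which they close (so a half turn about z gives the same grasp; the last joint's range is limited). The gripper opens to 87 mm and grips with 3 to 60 N. Pads are 19 mm wide; open, the fingers measure 117 mm over their backs; the gripper's body (75 mm by 190 mm) begins 51 mm behind the grasp point.
Start: joints at [1.432, 0.385, 0.008, 0, -1.194, -0.259], TCP at [0.242, 0.576, 0.193] pointing down, gripper open.
Joint ranges: [-3.14, 3.14], [-1.21, 2.06], [-1.07, 1.41], [-3.16, 2.05], [-2.99, -0.16], [-3.1, 3.1]. Speed limits (rad/s): [2.79, 2.79, 3.14, 3.14, 3.14, 3.14].

### API

Orientations are given as a unit quaternion [x, y, z, w].
In Python, from rig import r, cams, job gives the robot as it stands.
- The arm moves only by the tool move_arm, never from a script. Its argument "motion" is a list of rows, each a list of 3 entries, a list of its own where there are three numbers: the shift along the tool's x, y, z in mm, then the turn about the tool's z in rad, then the finger opening in mm, from 0 to 87. In form: [[[x, y, z], twist, claw], ...]. A call has 1 to 12 rows; each row shifts and turns the commanded pose from where the row before left it, along the tool's axes as they then stand; what a row does not reach is not made up. A row lasts 1/12 s, in which the tool goes at most 41.7 mm and 7.16 degrees, less where a joint would pass 70% of its speed; a pose out of reach is approached as far as the arm can. A call with a gripper value outside its range is refused whole. The fingers move at their own pace and stop on an object; "force" is the grip in N (left out, the last holds). Time passes only in rows, so rows that do not move let the fingers close. It gives the time, the measured TCP pose, the force, the opening and the grip force at its end, in the units of the state.
- r.sense(): the state, without advancing time (a new reading comes with each control period).
- cams.capture(name): name is "scene" or "top" or "wrist"; returns the picture (420x560x3 uint8, red, green, blue); there is no depth.
- cams.camera_params(name): a dict with "intrinsics" (3x3 intrinsics, pixels), "world_to_cam" (4x4, takes a point from world to camera coordinates). Camera axes: x right, y up, looking along -z (the intrinsics and any distortion apply to the point x, -y, -z); pixel columns grow to the right and rows downward; lengths in m; the calibration is good to about 2 mm. A picture is of the moment at which its call begins: read the wrist's pose just before it. camera_params takes no time and is no camera call; for the wrist camera it gives the pose at the moment of the call.
- job.job_done(): hands the job in; it is judged then, once.
The state is a dict: "time_s": time; "q": joint angles; "qvel": joint speeds; "tau": joint torques, N m; "position": TCP position; "ee_rot": TCP orientation; "ft_force": force on the tool from outside, world axes, zero at the start; "wrist_torque": the same for the moment, N m; "grip_width": opening from 0.0 (shut) to 1.0 (fully open); "grasp_force": force on a finger pad.
Only numpy, scipy, OpenCV 4.12 (cv2) and the standard library are available. Lean on these libraries where they do the work, as an engineer would, in place of code of your own. Each camera call takes 0.05 s, during which the arm holds its last target. There are 200 camera calls.

## Working session

There is one attempt and no reset: what is moved stays moved. The work goes in short steps, Python scripts to look and compute and a tool call to move; the robot and the scene stay as the last step left them, time stands still between calls to the robot, and variables do not carry over. Pictures are saved under pics/ and viewed, at most 10 in all, crops included, and the job is handed in when it is done.

Besides the shell and the picture viewer there is one more tool, called as name(argument=value, ...), one argument or row to a line, values as JSON. move_arm: Moves the arm, as the interface text tells. Its arguments: {"type":"object","properties":{"motion":{"type":"array","items":{"type":"array"}},"force":{"type":"number"}},"required":["motion"]}

```bash
ls; mkdir -p pics; python3 - <<'E'
from rig import r,cams,job
import cv2,numpy as np
for n in ["scene","top"]:
    im=cams.capture(n); cv2.imwrite(f"pics/{n}0.png",im[:,:,::-1])
    p=cams.camera_params(n); print(n,np.round(p["intrinsics"],1).tolist(),np.round(p["world_to_cam"],3).tolist())
print(r.sense(), r.grip_point_offset)
E
```

```text
pics
scene [[518.8, 0.0, 271.2], [0.0, 518.8, 196.3], [0.0, 0.0, 1.0]] [[0.611, -0.792, 0.018, -0.348], [0.463, 0.376, 0.803, -0.338], [-0.642, -0.482, 0.596, -1.131], [0.0, 0.0, 0.0, 1.0]]
top [[538.0, 0.0, 271.8], [0.0, 538.0, 209.0], [0.0, 0.0, 1.0]] [[-0.018, -1.0, 0.013, 0.008], [0.997, -0.017, 0.074, -0.593], [-0.074, 0.014, 0.997, -1.466], [0.0, 0.0, 0.0, 1.0]]
{'time_s': 0.1, 'q': array([ 1.43159724e+00,  3.85502599e-01,  6.76616508e-03, -4.56844191e-04,
       -1.19403249e+00, -2.58574377e-01]), 'qvel': array([-0.000147  , -0.00320541,  0.00254845,  0.00262714,  0.00088714,
       -0.00065217]), 'tau': array([-4.80580456e-04, -3.91688168e+01,  1.87937182e+01,  4.23200279e+00,
        1.34824056e-02, -7.00316605e-05]), 'position': array([0.24186759, 0.57564451, 0.19245342]), 'ee_rot': array([ 9.80269995e-01, -1.97660618e-01, -1.53104592e-04,  9.97207978e-04]), 'ft_force': array([-0.56598401,  0.12306963, -0.05014228]), 'wrist_torque': array([-0.01387147, -0.02373851,  0.03013266]), 'grasp_force': 0.0, 'grip_width': 1.0008292410675887} 0.0187
```

View pics/scene0.png

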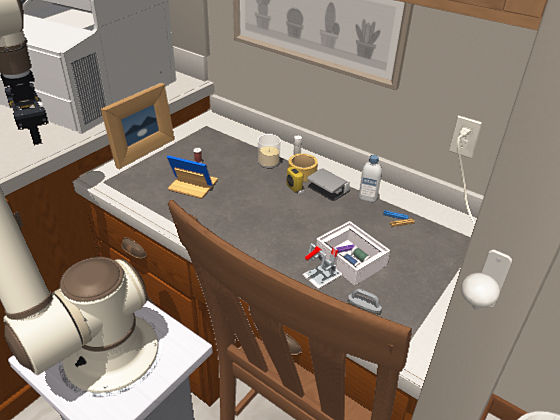

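View pics/top0.png

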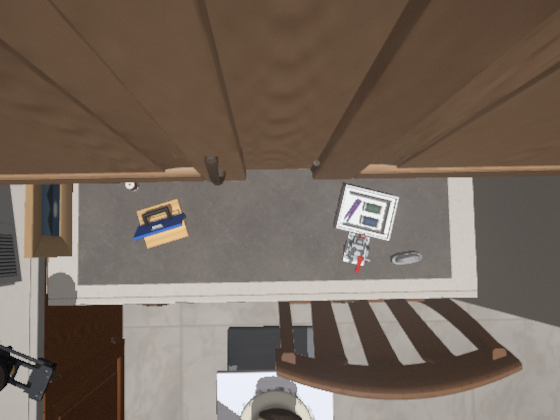

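```bash
cat > h.py <<'E'
from rig import r,cams,job
import cv2,numpy as np
from scipy.spatial.transform import Rotation as R
def P(n):
    p=cams.camera_params(n); return np.array(p["intrinsics"]),np.array(p["world_to_cam"])
def ray(n,uv,p=None):
    K,T=p or P(n); d=np.linalg.inv(K)@[uv[0],uv[1],1]; d=np.array([d[0],-d[1],-d[2]])
    return -T[:3,:3].T@T[:3,3], T[:3,:3].T@d
def onz(n,uv,z,p=None):
    o,d=ray(n,uv,p); return o+d*(z-o[2])/d[2]
def tri(obs):  # [(cam,uv[,p])]
    A=np.zeros((3,3));b=np.zeros(3)
    for ob in obs:
        o,d=ray(*ob); d=d/np.linalg.norm(d); M=np.eye(3)-np.outer(d,d); A+=M;b+=M@o
    return np.linalg.solve(A,b)
def proj(n,X,p=None):
    K,T=p or P(n); c=T[:3,:3]@np.array(X)+T[:3,3]; v=K@[c[0],-c[1],-c[2]]; return v[:2]/v[2]
def cap(n,name):
    p=P(n); im=np.ascontiguousarray(cams.capture(n)[:,:,::-1]); cv2.imwrite(f"pics/{name}.png",im); return im,p
def mask(im,lo,hi):
    return cv2.inRange(cv2.cvtColor(im,cv2.COLOR_BGR2HSV),lo,hi)
def blobs(m,amin=20):
    n,l,s,c=cv2.connectedComponentsWithStats(m); return [(s[i][:5].tolist(),c[i].round(1).tolist()) for i in range(1,n) if s[i][4]>=amin]
E
python3 - <<'E'
from h import *
t=cv2.imread("pics/top0.png");s=cv2.imread("pics/scene0.png")
z=lambda im,x,y,w,h,W,H:cv2.resize(im[y:y+h,x:x+w],(W,H),interpolation=cv2.INTER_CUBIC)
a=np.hstack([z(t,125,190,75,60,375,300),z(t,330,175,85,60*85//85+40,425,300)])
b=np.hstack([z(s,160,140,75,60,375,300),z(s,295,215,105,74,425,300)])
cv2.imwrite("pics/m.png",np.vstack([a,b]))
for nm,im in(("top",t),("scene",s)):
    for c,lo,hi in(("blue",(105,150,60),(125,255,255)),("red",(0,180,120),(4,255,255)),("wood",(10,120,170),(22,255,255))):
        print(nm,c,blobs(mask(im,lo,hi),25)[:8])
print("box",onz("top",(368,212),.054),"stand",onz("top",(162,224),.01))
E
```

```text
top blue [([134, 223, 47, 17, 126], [155.7, 231.1])]
top red []
top wood []
scene blue [([167, 156, 45, 30, 432], [189.1, 166.3]), ([384, 211, 25, 8, 91], [395.5, 214.6])]
scene red [([305, 246, 16, 14, 75], [312.5, 252.8])]
scene wood [([102, 83, 62, 27, 168], [131.4, 96.8]), ([128, 131, 32, 19, 44], [143.6, 139.4]), ([289, 154, 28, 16, 117], [302.0, 162.2]), ([211, 177, 7, 7, 25], [213.5, 179.5]), ([168, 180, 42, 18, 309], [187.6, 188.9]), ([395, 219, 20, 5, 47], [404.6, 220.9])]
box [ 0.57809112 -0.2629761   0.054     ] stand [0.55749149 0.30254951 0.01      ]
```

View pics/m.png

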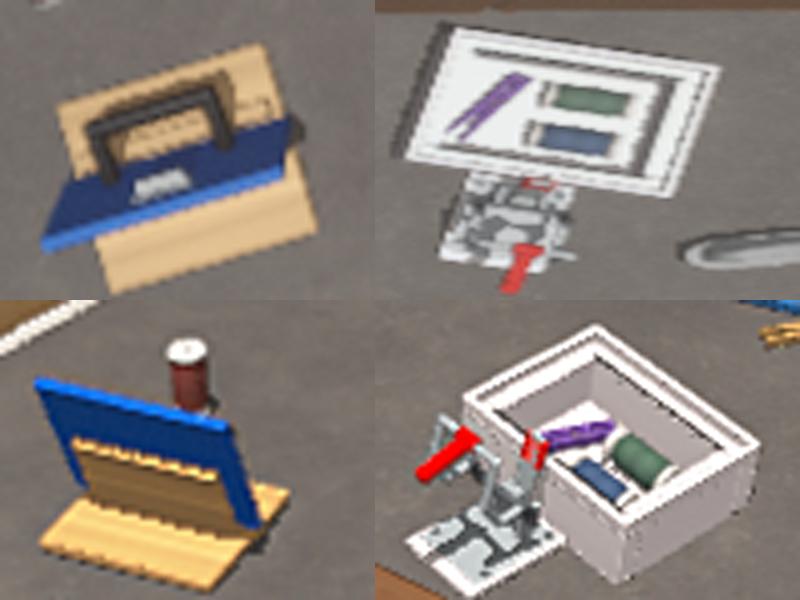

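```bash
python3 - <<'E'
from h import *
f=lambda v:np.round(v,4).tolist()
print("box corners",[f(onz("top",c,.054)) for c in((346,183.3),(399,197.7),(390,240.7),(336,227.3))])
# stand base corners  crop/5+offset
S=lambda x,y:(125+x/5,190+y/5)
print("base",[f(onz("top",S(*c),.01)) for c in((58,103),(262,42),(318,232),(108,292))])
print("frontedge",[f(onz("top",S(*c),.112)) for c in((42,245),(282,175))])
print("bar",[f(onz("top",S(*c),.065)) for c in((92,125),(212,97))])
Z=lambda x,y:(160+x/5,140+(y-300)/5)
Q=lambda x,y:(295+(x-375)*105/425,215+(y-300)*74/300)
print("edge tri",f(tri([("top",S(42,240)),("scene",Z(37,380))])),f(tri([("top",S(285,172)),("scene",Z(225,425))])))
print("chair",f(tri([("top",(283,303)),("scene",(172,203))])),f(tri([("top",(517,368)),("scene",(405,325))])))
B=lambda x,y:(330+(x-375)/5,175+y/3)
print("lever tip",f(tri([("top",B(512,290)),("scene",Q(420,475))])),"lever top",f(tri([("top",B(540,183)),("scene",Q(535,435))])))
E
```

```text
box corners [[0.6574, -0.2054, 0.054], [0.6156, -0.3487, 0.054], [0.4994, -0.3201, 0.054], [0.5381, -0.175, 0.054]]
base [[0.596, 0.3728, 0.01], [0.6281, 0.2595, 0.01], [0.5218, 0.2291, 0.01], [0.4907, 0.3452, 0.01]]
frontedge [[0.515, 0.3569, 0.112], [0.549, 0.2331, 0.112]]
bar [[0.5797, 0.3417, 0.065], [0.5937, 0.2776, 0.065]]
edge tri [0.5174, 0.3586, 0.1063] [0.55, 0.2327, 0.1093]
chair [0.3094, 0.0178, 0.2183] [0.2102, -0.5391, 0.2946]
lever tip [0.4191, -0.2208, 0.0985] lever top [0.5127, -0.2431, 0.0763]
```

```bash
cat >> h.py <<'E'
def to(x,y,z,yaw=None):
    "deltas from measured pose to TCP target, tool axes mm; yaw(deg)= world angle of tool x"
    s=r.sense(); M=R.from_quat(s["ee_rot"]).as_matrix(); d=M.T@(np.array([x,y,z])-s["position"])*1e3
    cy=np.degrees(np.arctan2(M[1,0],M[0,0])); 
    print("t",round(s["time_s"],2),"pos",s["position"].round(4),"yaw",round(cy,2),"tilt",M[:,2].round(3),"q",s["q"].round(2),"F",s["ft_force"].round(1),"grip",round(s["grip_width"]*87,1),round(s["grasp_force"],1))
    print("DELTA",d.round(1),"twist",None if yaw is None else round(np.radians(cy-yaw),3))
E
python3 -c "
from h import *
to(.56,.303,.26,15.4)"
```

```text
t 0.1 pos [0.2419 0.5756 0.1925] yaw -22.8 tilt [-0.001 -0.002 -1.   ] q [ 1.43  0.39  0.01 -0.   -1.19 -0.26] F [-0.6  0.1 -0.1] grip 87.1 0.0
DELTA [398.9 128.2 -67.3] twist -0.667
```

move_arm(
  motion=[
    [[33,10.7,-5.6],0,87],
    [[33,10.7,-5.6],0,87],
    [[33,10.7,-5.6],0,87],
    [[33,10.7,-5.6],0,87],
    [[33,10.7,-5.6],0,87],
    [[33,10.7,-5.6],0,87],
    [[33,10.7,-5.6],0,87],
    [[33,10.7,-5.6],0,87],
    [[33,10.7,-5.6],0,87],
    [[33,10.7,-5.6],0,87],
    [[33,10.7,-5.6],0,87],
    [[33,10.7,-5.6],0,87],
  ],
)

```text
time_s: 1.1
position: [0.5582, 0.303, 0.2604]
ee_rot: [0.98, -0.198, -0.0, 0.0]
ft_force: [-0.1, 0.9, -0.4]
grip_width: 0.997
grasp_force: 0.0
```

move_arm(
  motion=[
    [[0,0,0],-0.111,87],
    [[0,0,0],-0.111,87],
    [[0,0,0],-0.111,87],
    [[0,0,0],-0.111,87],
    [[0,0,0],-0.111,87],
    [[0,0,0],-0.112,87],
    [[0,0,0],0,87],
  ],
)

```text
time_s: 1.68
position: [0.5572, 0.3043, 0.26]
ee_rot: [0.991, 0.135, -0.001, 0.0]
ft_force: [-0.1, -0.0, 0.4]
grip_width: 1.002
grasp_force: 0.0
```

```bash
python3 - <<'E'
from h import *
to(.589,.311,.26,15.4)
im,p=cap("wrist","w1"); np.savez("w1.npz",K=p[0],T=p[1])
print("cam",(-p[1][:3,:3].T@p[1][:3,3]).round(3))
print("exp bar ends",[proj("wrist",np.array([.589,.311,.06])+k*.037*np.array([-.266,.964,0]),p).round(0) for k in(-1,1)])
E
```

```text
t 1.68 pos [0.5572 0.3043 0.26  ] yaw 15.52 tilt [-0.001 -0.001 -1.   ] q [ 0.75  0.37  0.15 -0.   -1.35  1.09] F [-0.1 -0.   0.4] grip 87.2 0.0
DELTA [32.5  2.  -0.1] twist 0.002
cam [0.624 0.324 0.45 ]
exp bar ends [array([321., 153.]), array([255., 153.])]
```

View pics/w1.png

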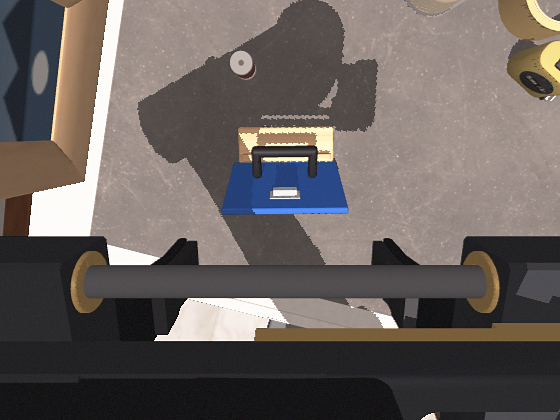

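```bash
python3 - <<'E'
from h import *
im=cv2.imread("pics/w1.png"); d=np.load("w1.npz"); p=(d["K"],d["T"])
g=im.max(2)
for rr in (149,151,153): print(rr,np.where(g[rr,235:340]<55)[0][[0,-1]]+235)
for cc in (275,285,295): print(cc,np.where(g[140:165,cc]<60)[0][[0,-1]]+140)
for c in((252,151.5),(285,151.5),(318,151.5)): print(onz("wrist",c,.062,p).round(4))
# lid front edge blobs
m=mask(im,(105,150,40),(125,255,255)); print(blobs(m,100))
to(.589,.311,.26,15.4)
E
```

```text
149 [253 316]
151 [252 317]
153 [252 317]
275 [146 156]
285 [146 156]
295 [146 156]
[0.5805 0.35   0.062 ]
[0.5903 0.3146 0.062 ]
[0.6001 0.2793 0.062 ]
[([222, 162, 126, 53, 5270], [284.6, 189.4])]
t 1.73 pos [0.5572 0.3043 0.2601] yaw 15.29 tilt [-0.001 -0.001 -1.   ] q [ 0.75  0.37  0.15 -0.   -1.35  1.08] F [-1.4  0.2  0.4] grip 87.2 0.0
DELTA [32.5  1.9  0. ] twist -0.002
```

move_arm(
  motion=[
    [[34,-1,0],0,87],
    [[0,0,30],0,87],
    [[0,0,30],0,87],
    [[0,0,30],0,87],
    [[0,0,30],0,87],
    [[0,0,25],0,87],
    [[0,0,25],0,87],
    [[0,0,20],0,87],
    [[0,0,15],0,87],
    [[0,0,14],0,87],
    [[0,0,0],0,87],
  ],
)

```text
time_s: 2.65
position: [0.5877, 0.3129, 0.0377]
ee_rot: [0.991, 0.132, -0.003, 0.002]
ft_force: [0.3, -0.4, -1.6]
grip_width: 0.998
grasp_force: 0.0
```

move_arm(
  motion=[
    [[0,0,0],0,72],
    [[0,0,0],0,70],
    [[0,0,0],0,65],
    [[0,0,0],0,65],
    [[0,0,0],0,65],
  ],
  force=15,
)

```text
time_s: 3.07
position: [0.5903, 0.3148, 0.0427]
ee_rot: [0.991, 0.134, 0.001, -0.001]
ft_force: [0.4, 0.2, -0.1]
grip_width: 0.768
grasp_force: 0.0
```

```bash
python3 - <<'E'
from h import *
to(.5905,.3145,.041,15.4)
cap("scene","s1")
E
```

```text
t 3.07 pos [0.5903 0.3148 0.0427] yaw 15.41 tilt [ 0.001  0.001 -1.   ] q [ 0.73  0.58 -0.06  0.   -0.92  1.11] F [ 0.4  0.2 -0.1] grip 66.8 0.0
DELTA [0.1 0.3 1.7] twist 0.0
```

```bash
python3 - <<'E'
from h import *
w,p=cap("wrist","w2"); s=cv2.imread("pics/s1.png")
a=cv2.resize(s[110:230,130:270],(350,300),interpolation=cv2.INTER_CUBIC)
b=cv2.resize(w[60:360,80:480],(450,300)) if 0 else cv2.resize(w,(400,300))
cv2.imwrite("pics/m2.png",np.hstack([a,b]))
print(blobs(mask(w,(105,150,40),(125,255,255)),100))
E
```

```text
[([183, 298, 188, 43, 4984], [281.3, 313.8])]
```

View pics/m2.png

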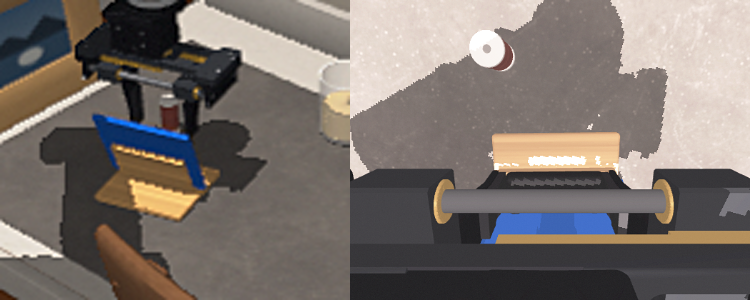

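move_arm(
  motion=[
    [[0,0,0],0,50],
    [[0,0,0],0,50],
    [[0,0,0],0,50],
  ],
  force=15,
)

```text
time_s: 3.42
position: [0.59, 0.3144, 0.0417]
ee_rot: [0.991, 0.134, 0.0, -0.0]
ft_force: [-0.2, 0.2, -0.7]
grip_width: 0.617
grasp_force: 0.0
```

```bash
python3 - <<'E'
from h import *
w,p=cap("wrist","w3")
for q in([.5905,.315,.06],):
  for k in(-1,1):
    print("bar",proj("wrist",np.array(q)+k*.037*np.array([-.266,.964,0]),p).round(0))
s=r.sense();tc=s["position"]
for k in(-1,1): print("tips",proj("wrist",tc+k*.027*np.array([-.266,.964,0]),p).round(0))
c=w[180:360,150:420]; c=np.clip(c.astype(float)*1.0,0,255); c=(255*(c/255)**.5).astype(np.uint8)
cv2.imwrite("pics/m3.png",cv2.resize(c,(800,533),interpolation=cv2.INTER_CUBIC))
E
```

```text
bar [356. 253.]
bar [217. 253.]
tips [333. 242.]
tips [241. 242.]
```

View pics/m3.png

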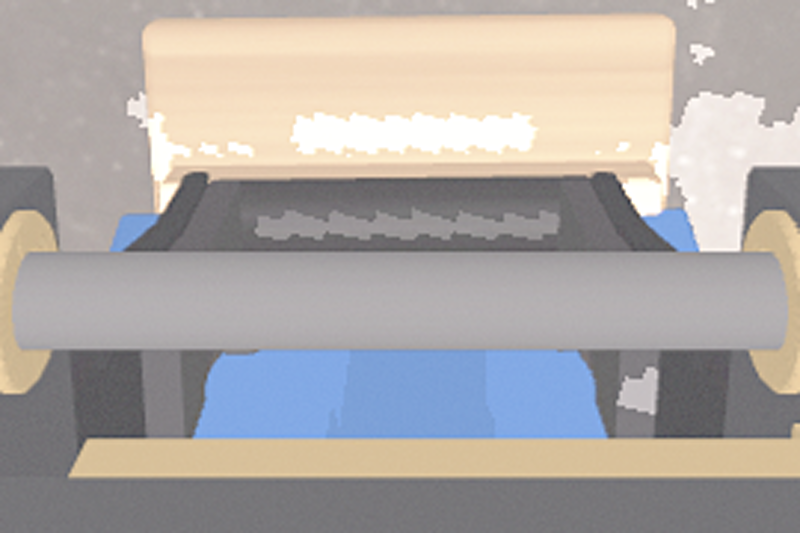

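```bash
python3 - <<'E'
from h import *
for n in("w1","w2","w3"):
    im=cv2.imread(f"pics/{n}.png").max(2)
    for rr in(238,241,244,248,252,256,260):
        x=im[rr,140:430]<70; e=np.where(np.diff(x.astype(int)))[0]+141
        print(n,rr,e.tolist()[:16])
im=cv2.imread("pics/w3.png").max(2)
print(im[244,205:370:4]); print(im[256,205:370:4])
for k in("pics/scene0.png","pics/s1.png"): print(blobs(mask(cv2.imread(k),(105,150,60),(125,255,255)),100))
E
```

```text
w1 238 [180, 186, 385, 390]
w1 241 [177, 197, 373, 382, 383, 394]
w1 244 [174, 197, 373, 396]
w1 248 [170, 198, 373, 400]
w1 252 [167, 198, 372, 404]
w1 256 [163, 198, 372, 408]
w1 260 [157, 198, 372, 413]
w2 238 [144, 364, 368, 426]
w2 241 [145, 198, 208, 209, 218, 224, 361, 362, 372, 426]
w2 244 [145, 196, 218, 220, 374, 425]
w2 248 [146, 193, 377, 425]
w2 252 [146, 190, 230, 238, 242, 252, 258, 267, 273, 281, 285, 295, 301, 310, 316, 324]
w2 256 [144, 147, 187, 226, 350, 383, 424, 427]
w2 260 [145, 147, 182, 242, 244, 257, 259, 286, 287, 328, 329, 388, 424, 425]
w3 238 [167, 215, 219, 351, 355, 403]
w3 241 [168, 211, 220, 222, 359, 403]
w3 244 [168, 210, 361, 402]
w3 248 [169, 207, 363, 402]
w3 252 [153, 164, 169, 204, 246, 252, 261, 266, 277, 281, 289, 295, 305, 309, 320, 324]
w3 256 [151, 167, 169, 201, 237, 339, 369, 401, 403, 419]
w3 260 [149, 169, 170, 197, 242, 247, 256, 259, 271, 275, 285, 290, 299, 302, 314, 317]
[255 146  41  39  54  52  52  47  43  44  44  44  45  46  44  46  46  41
  44  47  46  44  46  42  42  45  43  48  48  45  44  44  45  46  52  51
  54  40  35 255 255 255]
[ 39  40  49  48  54  48  50  52  93  92  94  93  95  93  95  96  97  98
  98  96  97  97  96  96  96  95  94  93  95  95  92  95  94  97  47  46
  51  54  38  39  39 166]
[([167, 156, 45, 30, 432], [189.1, 166.3])]
[([167, 156, 45, 30, 451], [189.1, 166.4])]
```

```bash
python3 - <<'E'
from h import *
d=np.load("w1.npz"); p=(d["K"],d["T"]); print(p[0].round(1).tolist())
tc=np.array([.5572,.3043,.26]); a=np.radians(15.5); ex=np.array([np.cos(a),np.sin(a),0]);ey=np.array([-np.sin(a),np.cos(a),0])
T=p[1]; print("look",(-T[2,:3]).round(3))
for dz in(0,.01,.02,.03,.04):
  for dx in(-.0095,.0095):
    print(dz,dx,[proj("wrist",tc+ex*dx+k*ey+[0,0,dz],p).round(0).tolist() for k in(.0585,.0435,-.0435,-.0585)])
E
```

```text
[[346.1, 0.0, 284.6], [0.0, 346.1, 208.5], [0.0, 0.0, 1.0]]
look [-0.241 -0.066 -0.968]
0 -0.0095 [[188.0, 257.0], [213.0, 257.0], [361.0, 257.0], [386.0, 257.0]]
0 0.0095 [[186.0, 227.0], [212.0, 227.0], [363.0, 227.0], [389.0, 227.0]]
0.01 -0.0095 [[183.0, 264.0], [210.0, 264.0], [365.0, 264.0], [391.0, 264.0]]
0.01 0.0095 [[181.0, 232.0], [208.0, 232.0], [367.0, 232.0], [394.0, 232.0]]
0.02 -0.0095 [[178.0, 272.0], [206.0, 272.0], [369.0, 272.0], [397.0, 272.0]]
0.02 0.0095 [[175.0, 238.0], [204.0, 238.0], [371.0, 238.0], [400.0, 238.0]]
0.03 -0.0095 [[172.0, 280.0], [201.0, 280.0], [373.0, 280.0], [403.0, 280.0]]
0.03 0.0095 [[169.0, 245.0], [199.0, 245.0], [376.0, 245.0], [406.0, 245.0]]
0.04 -0.0095 [[165.0, 290.0], [197.0, 290.0], [379.0, 290.0], [410.0, 290.0]]
0.04 0.0095 [[162.0, 253.0], [194.0, 253.0], [381.0, 253.0], [414.0, 253.0]]
```

move_arm(
  motion=[
    [[0,0,-20],0,87],
    [[0,0,-20],0,87],
    [[0,0,0],0,87],
    [[0,0,0],0,87],
    [[0,0,0],0,87],
    [[0,0,0],0,87],
    [[0,0,0],0,87],
    [[0,0,0],0,87],
    [[0,0,15],0,87],
    [[0,0,15],0,87],
    [[0,0,0],0,87],
  ],
  force=15,
)

```text
time_s: 4.38
position: [0.5877, 0.3129, 0.0479]
ee_rot: [0.991, 0.134, -0.003, 0.001]
ft_force: [-0.5, -0.3, -0.9]
grip_width: 0.997
grasp_force: 0.0
```

move_arm(
  motion=[
    [[0,0,8],0,87],
    [[0,0,8],0,87],
    [[0,0,8],0,87],
    [[0,0,4],0,87],
    [[0,0,0],0,74],
    [[0,0,0],0,68],
    [[0,0,0],0,60],
    [[0,0,0],0,60],
    [[0,0,0],0,60],
    [[0,0,0],0,60],
  ],
  force=15,
)

```text
time_s: 5.22
position: [0.5903, 0.3146, 0.0241]
ee_rot: [0.991, 0.134, 0.001, -0.0]
ft_force: [1.0, -0.6, 0.2]
grip_width: 0.85
grasp_force: 15.0
```

move_arm(
  motion=[
    [[-2,0,-6],0,60],
    [[-2.5,0,-8],0,60],
    [[-2.5,0,-8],0,60],
    [[-1,0,-12],0,60],
    [[0,0,-16],0,60],
    [[0,0,-20],0,60],
    [[0,0,-20],0,60],
    [[0,0,-20],0,60],
    [[0,0,-10],0,60],
    [[0,0,0],0,60],
  ],
)

```text
time_s: 6.05
position: [0.5833, 0.3132, 0.1476]
ee_rot: [0.991, 0.134, 0.003, -0.002]
ft_force: [0.9, 0.3, -1.2]
grip_width: 0.843
grasp_force: 15.0
```

```bash
python3 - <<'E'
from h import *
to(.56,.08,.14,-15.5)
s,p=cap("scene","s2"); m=mask(s,(105,150,40),(125,255,255)); print(blobs(m,50))
s2=s[100:220,140:300]; w=cap("wrist","w4")[0]
cv2.imwrite("pics/m4.png",np.hstack([cv2.resize(s2,(400,300),interpolation=cv2.INTER_CUBIC),cv2.resize(w,(400,300))]))
E
```

```text
t 6.05 pos [0.5833 0.3132 0.1476] yaw 15.45 tilt [ 0.005  0.004 -1.   ] q [ 0.74  0.48  0.04  0.   -1.12  1.1 ] F [ 0.9  0.3 -1.2] grip 73.3 15.0
DELTA [-84.6 218.6   6.6] twist 0.54
[([161, 121, 48, 32, 840], [184.9, 136.3]), ([384, 211, 25, 8, 88], [395.5, 214.6])]
```

View pics/m4.png

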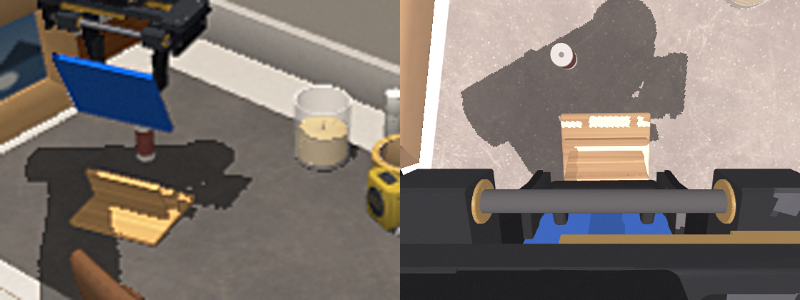

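move_arm(
  motion=[
    [[-4,9,0],0,60],
    [[-7,18,0],0,60],
    [[-8,20,0],0,60],
    [[-8,20,0],0,60],
    [[-8,20,0],0,60],
    [[-8,20,0],0,60],
    [[-8,20,0],0,60],
    [[-8,20,0],0,60],
    [[-8,20,0],0,60],
    [[-8,20,0],0,60],
    [[-8,20,0],0,60],
    [[-4,10,0],0,60],
  ],
)

```text
time_s: 7.15
position: [0.554, 0.077, 0.1421]
ee_rot: [0.991, 0.133, -0.002, 0.0]
ft_force: [0.4, 0.7, -1.6]
grip_width: 0.849
grasp_force: 15.0
```

move_arm(
  motion=[
    [[0,0,10],0.09,60],
    [[0,0,15],0.09,60],
    [[0,0,15],0.09,60],
    [[0,0,15],0.09,60],
    [[0,0,15],0.09,60],
    [[0,0,15],0.09,60],
    [[0,0,15],0,60],
    [[0,0,10],0,60],
    [[0,0,5],0,60],
    [[0,0,0],0,60],
  ],
)

```text
time_s: 7.98
position: [0.555, 0.0795, 0.0271]
ee_rot: [0.991, -0.135, -0.001, 0.001]
ft_force: [-0.0, -0.4, -1.8]
grip_width: 0.846
grasp_force: 15.0
```

```bash
python3 - <<'E'
from h import *
to(.56,.08,.032,-15.5)
s,p=cap("scene","s3"); m=mask(s,(105,150,40),(125,255,255)); print(blobs(m,50))
b=np.array(blobs(m,50)[0][1]); 
m[:, 380:]=0; c=max(cv2.findContours(m,0,2)[0],key=cv2.contourArea); print(cv2.approxPolyDP(c,2,True)[:,0].tolist())
E
```

```text
t 7.98 pos [0.555  0.0795 0.0271] yaw -15.51 tilt [-0.003 -0.001 -1.   ] q [ 0.43  0.45 -0.36 -0.   -0.76  0.87] F [-0.  -0.4 -1.8] grip 73.6 15.0
DELTA [ 4.7 -1.8 -4.9] twist -0.0
[([215, 180, 40, 45, 411], [235.0, 201.8]), ([384, 211, 25, 8, 91], [395.5, 214.5])]
[[216, 180], [228, 202], [253, 224], [242, 201]]
```

move_arm(
  motion=[
    [[0,0,0],0,60],
    [[0,0,0],0,60],
    [[0,0,0],0,60],
    [[0,0,0],0,60],
    [[0,0,0],0,60],
  ],
  force=5,
)

```text
time_s: 8.45
position: [0.5567, 0.0802, 0.0293]
ee_rot: [0.991, -0.135, 0.001, -0.0]
ft_force: [0.9, 0.9, -1.1]
grip_width: 0.849
grasp_force: 5.0
```

```bash
python3 - <<'E'
from h import *
to(.56,.08,.032,-15.5)
for n in("scene","top"):
    s,p=cap(n,n+"4"); m=mask(s,(105,150,40),(125,255,255)); m[:,330:]=0; 
    c=max(cv2.findContours(m,0,2)[0],key=cv2.contourArea); print(cv2.contourArea(c),cv2.approxPolyDP(c,2,True)[:,0].tolist())
E
```

```text
t 8.45 pos [0.5567 0.0802 0.0293] yaw -15.5 tilt [ 0.002  0.001 -1.   ] q [ 0.43  0.45 -0.35  0.   -0.76  0.87] F [ 0.9  0.9 -1.1] grip 73.9 5.0
DELTA [ 3.2 -0.7 -2.7] twist -0.0
907.0 [[237, 193], [221, 207], [246, 230], [272, 207], [259, 196], [256, 204], [258, 207], [255, 210]]
71.0 [[235, 238], [259, 245], [261, 243], [248, 237]]
```

move_arm(
  motion=[
    [[0,0,4],0,60],
    [[0,0,4],0,60],
    [[0,0,4],0,60],
    [[0,0,4],0,60],
    [[0,0,3],0,60],
    [[0,0,3],0,60],
    [[0,0,3],0,60],
    [[0,0,1],0,60],
    [[0,0,0],0,60],
  ],
)

```text
time_s: 9.3
position: [0.5558, 0.0795, 0.003]
ee_rot: [0.991, -0.135, -0.0, 0.001]
ft_force: [-0.7, -1.0, 3.9]
grip_width: 0.848
grasp_force: 5.0
```

```bash
python3 - <<'E'
from h import *
to(.56,.08,.004,-15.5)
for n in("scene",):
    s,p=cap(n,n+"5"); m=mask(s,(105,150,40),(125,255,255)); m[:,330:]=0; 
    c=max(cv2.findContours(m,0,2)[0],key=cv2.contourArea); P_=cv2.approxPolyDP(c,2,True)[:,0].tolist(); print(P_)
    ex=np.array([.964,-.267,0]);ey=np.array([.267,.964,0]); h=np.array([.5567,.0802,0])-.014*ex
    for a,b in((-52,65),(-52,-65),(52,-65)): print(proj("scene",h+ex*a/1e3+ey*b/1e3+[0,0,.008],p).round(0))
E
```

```text
t 9.3 pos [0.5558 0.0795 0.003 ] yaw -15.48 tilt [-0.001 -0.001 -1.   ] q [ 0.43  0.49 -0.38  0.   -0.71  0.87] F [-0.7 -1.   3.9] grip 73.8 5.0
DELTA [ 3.9 -1.6 -1. ] twist 0.0
[[216, 209], [239, 232], [269, 220], [260, 210], [255, 212], [252, 218], [249, 208], [243, 203], [239, 207], [237, 200]]
[216. 208.]
[241. 231.]
[270. 218.]
```

move_arm(
  motion=[
    [[0,0,-1],0,87],
    [[0,0,0],0,87],
    [[0,0,0],0,87],
    [[0,0,0],0,87],
    [[0,0,-20],0,87],
    [[0,0,-40],0,87],
    [[0,0,-40],0,87],
    [[0,0,0],0,87],
    [[0,0,0],0,87],
    [[0,0,0],0,87],
  ],
)

```text
time_s: 10.18
position: [0.5555, 0.08, 0.1034]
ee_rot: [0.991, -0.135, -0.0, -0.0]
ft_force: [-0.4, 0.9, -0.8]
grip_width: 0.999
grasp_force: 0.0
```

```bash
python3 - <<'E'
from h import *
to(.56,.08,.004,-15.5)
w,p=cap("wrist","w5"); m=mask(w,(105,130,40),(125,255,255)); print(blobs(m,100))
c=max(cv2.findContours(m,0,2)[0],key=cv2.contourArea); q=cv2.approxPolyDP(c,3,True)[:,0]; print(q.tolist()); print([onz("wrist",u,.008,p).round(4).tolist()[:2] for u in q])
g=w.max(2)
ex=np.array([.964,-.267,0]);ey=np.array([.267,.964,0])
print("bar exp",[proj("wrist",np.array([.556,.080,.04])+k*.037*ey,p).round(0) for k in(-1,1)])
E
```

```text
t 10.18 pos [0.5555 0.08   0.1034] yaw -15.54 tilt [-0.001  0.    -1.   ] q [ 0.43  0.36 -0.28 -0.   -0.94  0.87] F [-0.4  0.9 -0.8] grip 86.9 0.0
DELTA [ 4.4 -1.2 99.4] twist -0.001
[([208, 157, 156, 73, 5244], [288.2, 177.0]), ([212, 232, 23, 33, 233], [219.7, 257.0])]
[[208, 158], [211, 229], [212, 181], [319, 184], [293, 188], [239, 187], [236, 215], [240, 220], [236, 211], [243, 196], [251, 196], [253, 204], [316, 204], [320, 196], [328, 197], [325, 190], [351, 191], [353, 185], [361, 196], [360, 157]]
[[0.6092, 0.1327], [0.5504, 0.1499], [0.5901, 0.1356], [0.5637, 0.0501], [0.5663, 0.072], [0.5792, 0.1154], [0.5566, 0.1252], [0.5514, 0.1232], [0.56, 0.1241], [0.5709, 0.1145], [0.5691, 0.108], [0.562, 0.1084], [0.5477, 0.0568], [0.5535, 0.0518], [0.5509, 0.0455], [0.5574, 0.0465], [0.5507, 0.0256], [0.5552, 0.0228], [0.5442, 0.0184], [0.5765, 0.0122]]
bar exp [array([336., 212.]), array([239., 212.])]
```

View pics/w5.png

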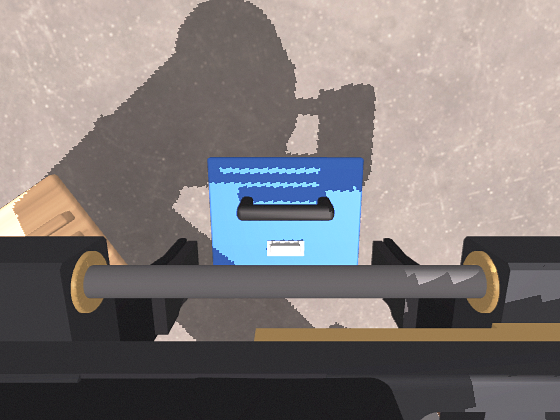

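move_arm(
  motion=[
    [[3,27,-18],0,87],
    [[3,27,-18],0,87],
    [[3,27,-18],0,87],
    [[3,27,-18],0,87],
    [[3,27,-18],0,87],
    [[3,27,-18],0,87],
    [[3,27,-18],0,87],
    [[3,27,-18],0,87],
    [[3,27,-18],0,87],
    [[3,27,-18],0,87],
    [[3,27,-10],0,87],
    [[0,0,0],0,87],
  ],
)

```text
time_s: 11.23
position: [0.5084, -0.2187, 0.2944]
ee_rot: [0.991, -0.137, 0.001, 0.001]
ft_force: [0.7, -0.4, 0.4]
grip_width: 0.998
grasp_force: 0.0
```

```bash
python3 - <<'E'
from h import *
to(.555,.08,.14,-15.5)
w,p=cap("wrist","w6"); np.savez("w6.npz",K=p[0],T=p[1])
print("cam",(-p[1][:3,:3].T@p[1][:3,3]).round(3))
print(proj("wrist",[.578,-.262,.054],p).round(0))
E
```

```text
t 11.23 pos [ 0.5084 -0.2187  0.2944] yaw -15.76 tilt [ 0.001 -0.002 -1.   ] q [-0.11  0.21  0.01  0.   -1.37  1.41] F [ 0.7 -0.4  0.4] grip 86.8 0.0
DELTA [ -36.5 -300.4  153.9] twist -0.004
cam [ 0.575 -0.235  0.485]
[305. 111.]
```

View pics/w6.png

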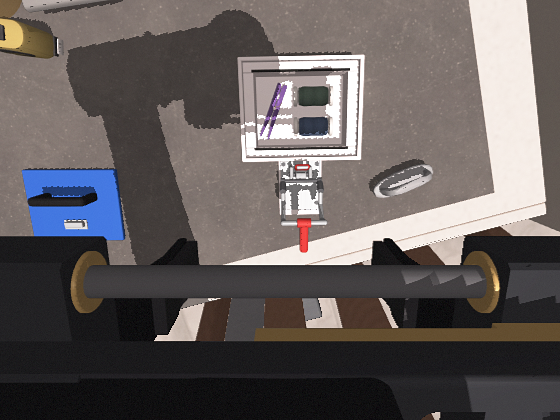

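```bash
python3 - <<'E'
from h import *
w=cv2.imread("pics/w6.png"); d=np.load("w6.npz"); p=(d["K"],d["T"])
m=mask(w,(0,0,170),(180,40,255)); m[:, :225]=0; m[:,375:]=0; m[:45]=0; m[158:]=0
c=np.vstack(cv2.findContours(m,0,2)[0]).reshape(-1,2)
row=lambda v:(np.where(m[v]>0)[0][[0,-1]]).tolist(); col=lambda u:(np.where(m[:,u]>0)[0][[0,-1]]).tolist()
print([(v,row(v)) for v in(70,90,110,130,150)],[(u,col(u)) for u in(250,270,335,350)])
C=[(238.5,57.5),(364,54.5),(360,158.5),(242,161.5)]
X=np.array([onz("wrist",c,.054,p) for c in C]); print(X.round(4).tolist(),X.mean(0).round(4))
e=[X[1]-X[0],X[2]-X[1],X[3]-X[2],X[0]-X[3]]; print([ (round(np.linalg.norm(v),4),round(np.degrees(np.arctan2(v[1],v[0])),1)) for v in e])
print(blobs(mask(w,(0,170,90),(6,255,255)),10))
E
```

```text
[(70, [239, 363]), (90, [240, 363]), (110, [241, 362]), (130, [242, 361]), (150, [242, 361])] [(250, [57, 156]), (270, [57, 156]), (335, [55, 157]), (350, [55, 157])]
[[0.6563, -0.2031, 0.054], [0.62, -0.3435, 0.054], [0.5045, -0.3127, 0.054], [0.5407, -0.1709, 0.054]] [ 0.5804 -0.2575  0.054 ]
[(np.float64(0.145), np.float64(-104.5)), (np.float64(0.1195), np.float64(165.1)), (np.float64(0.1465), np.float64(75.7)), (np.float64(0.12), np.float64(-15.6))]
[([295, 164, 15, 6, 28], [300.6, 165.4]), ([297, 219, 14, 33, 284], [303.5, 233.6])]
```

move_arm(
  motion=[
    [[-3,-27,5],0,87],
    [[-3,-27,14],0,87],
    [[-3,-27,14],0,87],
    [[-3,-27,14],0,87],
    [[-3,-27,14],0,87],
    [[-3,-27,14],0,87],
    [[-3,-27,14],0,87],
    [[-4,-27,14],0,87],
    [[-4,-27,14],0,87],
    [[-4,-27,14],0,87],
    [[-4,-30,13],0,87],
    [[0,0,0],0,87],
  ],
)

```text
time_s: 12.28
position: [0.5506, 0.0879, 0.1445]
ee_rot: [0.991, -0.133, -0.004, 0.001]
ft_force: [-0.0, 0.4, -0.8]
grip_width: 0.999
grasp_force: 0.0
```

```bash
python3 - <<'E'
from h import *
to(.5557,.0796,.004,-15.5)
E
```

```text
t 12.28 pos [0.5506 0.0879 0.1445] yaw -15.25 tilt [-0.008 -0.002 -1.   ] q [ 0.45  0.32 -0.22 -0.   -1.04  0.86] F [-0.   0.4 -0.8] grip 87.0 0.0
DELTA [  8.1   6.1 140.5] twist 0.004
```

move_arm(
  motion=[
    [[4,6,20],0,87],
    [[0,0,30],0,87],
    [[0,0,20],0,87],
    [[0,0,0],0,87],
    [[0,0,0],0,87],
  ],
)

```text
time_s: 12.7
position: [0.5539, 0.0767, 0.078]
ee_rot: [0.991, -0.135, -0.002, 0.001]
ft_force: [-0.1, -1.3, 0.3]
grip_width: 0.997
grasp_force: 0.0
```

```bash
python3 - <<'E'
from h import *
to(.5557,.0796,.004,-15.5)
E
```

```text
t 12.7 pos [0.5539 0.0767 0.078 ] yaw -15.48 tilt [-0.004 -0.002 -1.   ] q [ 0.43  0.39 -0.31  0.   -0.88  0.87] F [-0.1 -1.3  0.3] grip 86.8 0.0
DELTA [ 1.2 -3.5 74. ] twist 0.0
```

move_arm(
  motion=[
    [[0,-3,20],0,87],
    [[0,0,20],0,87],
    [[0,0,16],0,87],
    [[0,0,10],0,87],
    [[0,0,6],0,87],
    [[0,0,0],0,87],
    [[0,0,0],0,74],
    [[0,0,0],0,65],
    [[0,0,0],0,60],
    [[0,0,0],0,60],
    [[0,0,0],0,60],
  ],
  force=50,
)

```text
time_s: 13.62
position: [0.5568, 0.08, 0.0088]
ee_rot: [0.991, -0.135, 0.001, -0.0]
ft_force: [-0.1, -0.5, 5.0]
grip_width: 0.839
grasp_force: 50.0
```

```bash
python3 - <<'E'
from h import *
to(.5557,.0796,.004,-15.5)
E
```

```text
t 13.62 pos [0.5568 0.08   0.0088] yaw -15.49 tilt [ 0.002  0.    -1.   ] q [ 0.43  0.48 -0.37  0.   -0.72  0.87] F [-0.1 -0.5  5. ] grip 73.0 50.0
DELTA [-0.9  0.7  4.8] twist 0.0
```

move_arm(
  motion=[
    [[0,0,-8],0,60],
    [[0,0,-14],0,60],
    [[0,0,-20],0,60],
    [[0,0,-20],0,60],
    [[0,0,-20],0,60],
    [[0,0,-20],0,60],
    [[0,0,-20],0,60],
    [[0,0,-12],0,60],
    [[3,8,-6],0,60],
    [[6,15,0],0,60],
    [[8,20,0],0,60],
    [[8,20,0],0,60],
  ],
)

```text
time_s: 14.62
position: [0.5623, 0.0117, 0.1469]
ee_rot: [0.991, -0.135, -0.001, 0.0]
ft_force: [-0.5, -0.1, -2.2]
grip_width: 0.838
grasp_force: 50.0
```

move_arm(
  motion=[
    [[10,25,0],0,60],
    [[10,25,0],0,60],
    [[10,25,0],0,60],
    [[10,25,0],0,60],
    [[10,25,0],0,60],
    [[10,25,0],0,60],
    [[10,25,0],0,60],
    [[10,25,0],0,60],
    [[10,25,0],0,60],
    [[8,20,0],0,60],
    [[5,12,0],0,60],
    [[0,0,0],0,60],
  ],
)

```text
time_s: 15.62
position: [0.5929, -0.2651, 0.1462]
ee_rot: [0.991, -0.137, -0.001, -0.0]
ft_force: [-0.4, 0.2, -1.5]
grip_width: 0.841
grasp_force: 50.0
```

```bash
python3 - <<'E'
from h import *
to(.594,-.265,.10,-14.8)
s,p=cap("scene","s7"); m=mask(s,(105,130,40),(125,255,255)); m[:,470:]=0; print(blobs(m,100))
w,p=cap("wrist","w7")
cv2.imwrite("pics/m7.png",np.hstack([cv2.resize(s[120:300,250:430],(300,300),interpolation=cv2.INTER_CUBIC),cv2.resize(w,(400,300))]))
E
```

```text
t 15.62 pos [ 0.5929 -0.2651  0.1462] yaw -15.71 tilt [-0.002  0.    -1.   ] q [-0.17  0.46  0.01 -0.   -1.12  1.47] F [-0.4  0.2 -1.5] grip 73.1 50.0
DELTA [ 1.1 -0.4 46.2] twist -0.016
[([324, 199, 67, 42, 1241], [356.6, 219.9]), ([384, 210, 25, 9, 101], [396.0, 214.6])]
```

View pics/m7.png

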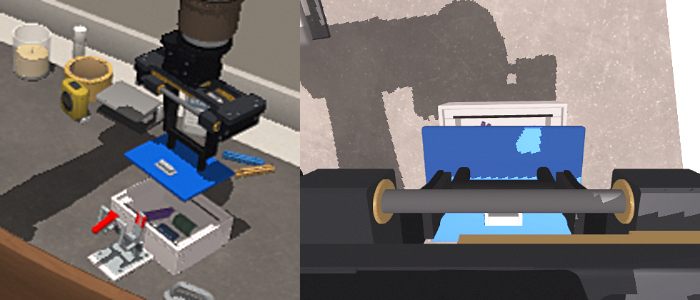

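```bash
python3 - <<'E'
from h import *
s=cv2.imread("pics/s7.png"); m=mask(s,(105,130,40),(125,255,255)); m[:,470:]=0
cs=cv2.findContours(m,0,2)[0]; c=max(cs,key=cv2.contourArea); print(cv2.approxPolyDP(c,2,True)[:,0].tolist())
a=np.radians(-15.7); ex=np.array([np.cos(a),np.sin(a),0]); ey=np.array([-np.sin(a),np.cos(a),0]); h=np.array([.592,-.265,.138])-.014*ex
for z in(0,.008):
  for k in((-52,65),(-52,-65),(52,-65),(52,65)): print(z,k,proj("scene",h+ex*k[0]/1e3+ey*k[1]/1e3+[0,0,z]).round(0))
w=cv2.imread("pics/w7.png"); p=P("wrist")
m=mask(w,(0,0,200),(180,30,255)); 
print([(v,np.where(m[v,180:395]>0)[0][[0,-1]]+180) for v in (146,150,155,165)],[(u,np.where(m[130:180,u]>0)[0][:1]+130) for u in(210,230,260,290,320,340,365)])
b=mask(w,(100,100,40),(125,255,255)); print([(v,np.where(b[v]>0)[0][[0,-1]]) for v in(180,190,210,230)],[(u,np.where(b[:,u]>0)[0][:1]) for u in(180,230,290,340,390)])
E
```

```text
[[324, 212], [360, 240], [390, 223], [377, 213], [370, 223], [367, 220], [367, 211], [356, 203], [353, 209], [349, 207], [350, 199]]
0 (-52, 65) [324. 213.]
0 (-52, -65) [361. 241.]
0 (52, -65) [391. 225.]
0 (52, 65) [354. 199.]
0.008 (-52, 65) [324. 211.]
0.008 (-52, -65) [361. 239.]
0.008 (52, -65) [391. 222.]
0.008 (52, 65) [354. 197.]
[(146, array([202, 391])), (150, array([193, 393])), (155, array([193, 391])), (165, array([194, 380]))] [(210, array([144])), (230, array([143])), (260, array([143])), (290, array([142])), (320, array([142])), (340, array([141])), (365, array([135]))]
[(180, array([171, 398])), (190, array([171, 398])), (210, array([173, 396])), (230, array([175, 394]))] [(180, array([176])), (230, array([177])), (290, array([176])), (340, array([176])), (390, array([176]))]
```

```bash
python3 - <<'E'
from h import *
w=cv2.imread("pics/w7.png")
for v in(152,160,168): print(v,w[v,186:206].mean(1).astype(int).tolist(),w[v,366:386].mean(1).astype(int).tolist())
print(w[134:150,290].mean(1).astype(int).tolist())
p=P("wrist"); a=np.radians(-14.5); ex=np.array([np.cos(a),np.sin(a),0]); ey=np.array([-np.sin(a),np.cos(a),0]); o=np.array([.579,-.261,.054])
for k in((61,74),(61,-74),(50,74),(50,-74)): print(k,proj("wrist",o+ex*k[0]/1e3+ey*k[1]/1e3,p).round(1))
E
```

```text
152 [109, 109, 108, 105, 107, 105, 95, 222, 238, 237, 240, 228, 225, 225, 226, 225, 224, 222, 223, 222] [170, 165, 175, 222, 240, 238, 237, 233, 206, 196, 198, 198, 198, 196, 195, 195, 197, 201, 200, 201]
160 [100, 105, 106, 106, 100, 101, 104, 129, 230, 237, 238, 240, 231, 185, 168, 160, 224, 238, 236, 237] [168, 161, 201, 230, 239, 238, 237, 243, 209, 195, 199, 205, 203, 199, 194, 195, 192, 196, 198, 198]
168 [206, 200, 203, 216, 211, 200, 199, 198, 215, 236, 237, 238, 235, 227, 172, 166, 184, 239, 240, 238] [166, 165, 217, 239, 238, 237, 236, 216, 201, 201, 198, 198, 197, 203, 219, 216, 201, 195, 195, 195]
[104, 103, 104, 106, 106, 106, 105, 102, 190, 188, 186, 178, 232, 240, 240, 236]
(61, 74) [197.1 148.2]
(61, -74) [380.4 144.7]
(50, 74) [198.3 161.8]
(50, -74) [379.8 158.4]
```

move_arm(
  motion=[
    [[1,0,0],-0.02,60],
    [[0,0,15],0,60],
    [[0,0,15],0,60],
    [[0,0,15],0,60],
    [[0,0,12],0,60],
    [[0,0,8],0,60],
    [[0,0,6],0,60],
    [[0,0,5],0,60],
    [[0,0,4],0,60],
    [[0,0,4],0,60],
    [[0,0,0],0,60],
    [[0,0,0],0,60],
  ],
)

```text
time_s: 16.72
position: [0.5949, -0.263, 0.0638]
ee_rot: [0.992, -0.125, 0.0, 0.0]
ft_force: [-0.1, 0.1, -2.0]
grip_width: 0.834
grasp_force: 50.0
```

```bash
python3 - <<'E'
from h import *
to(.594,-.265,.053,-14.6)
E
```

```text
t 16.72 pos [ 0.5949 -0.263   0.0638] yaw -14.37 tilt [ 0. -0. -1.] q [-0.17  0.54 -0.09  0.   -0.95  1.49] F [-0.1  0.1 -2. ] grip 72.6 50.0
DELTA [-0.4  2.2 10.8] twist 0.004
```

move_arm(
  motion=[
    [[-0.5,2,0],0,60],
    [[0,0,0],0,60],
    [[0,0,3],0,60],
    [[0,0,3],0,60],
    [[0,0,3],0,60],
    [[0,0,2],0,60],
    [[0,0,0],0,60],
    [[0,0,0],0,60],
  ],
)

```text
time_s: 17.38
position: [0.5937, -0.2647, 0.0528]
ee_rot: [0.992, -0.125, -0.0, 0.0]
ft_force: [-1.5, -0.1, 1.0]
grip_width: 0.837
grasp_force: 50.0
```

move_arm(
  motion=[
    [[0,0,0],0,60],
    [[0,0,2],0,60],
    [[0,0,1],0,60],
    [[0,0,0],0,60],
  ],
  force=8,
)

```text
time_s: 17.72
position: [0.5943, -0.2649, 0.0521]
ee_rot: [0.992, -0.125, 0.001, 0.0]
ft_force: [-3.8, 2.0, 8.9]
grip_width: 0.849
grasp_force: 8.0
```

move_arm(
  motion=[
    [[0,0,-2],0,87],
    [[0,0,0],0,87],
    [[0,0,0],0,87],
    [[0,0,0],0,87],
    [[0,0,-20],0,87],
    [[0,0,-35],0,87],
    [[0,0,-35],0,87],
    [[-15,0,-35],0,87],
    [[-20,0,-35],0,87],
    [[-20,0,-25],0,87],
    [[-20,0,-15],0,87],
    [[0,0,0],0,87],
  ],
  force=15,
)

```text
time_s: 18.72
position: [0.5205, -0.2464, 0.257]
ee_rot: [0.992, -0.125, 0.004, 0.001]
ft_force: [-0.8, 0.2, -0.3]
grip_width: 1.003
grasp_force: 0.0
```

```bash
python3 - <<'E'
from h import *
to(.51,-.24,.27,-14.6)
w,p=cap("wrist","w8"); np.savez("w8.npz",K=p[0],T=p[1])
b=mask(w,(100,110,40),(125,255,255)); bl=blobs(b,100); print(bl)
c=max(cv2.findContours(b,0,2)[0],key=cv2.contourArea); print(cv2.approxPolyDP(c,3,True)[:,0].tolist())
print("red",blobs(mask(w,(0,150,80),(6,255,255)),10))
a=np.radians(-14.5); ex=np.array([np.cos(a),np.sin(a),0]); ey=np.array([-np.sin(a),np.cos(a),0]); o=np.array([.579,-.261,0])
f=lambda x,y,z:proj("wrist",o+ex*x/1e3+ey*y/1e3+[0,0,z/1e3],p).round(1).tolist()
print("lid corners exp",[f(x,y,52) for x,y in((-52,65),(-52,-65),(52,-65),(52,65))],"keeper",f(-26,0,60))
for L in(1.75,1.85,1.95):
    E=.529+3.35-L; bp=np.array([-82-14*np.cos(L),24+14*np.sin(L)]); cb=bp+77*np.array([np.cos(E),np.sin(E)]); d=np.array([np.cos(E+1.309),np.sin(E+1.309)])
    tip=np.array([-82-50*np.cos(L)+8*np.sin(L),24+50*np.sin(L)+8*np.cos(L)])
    print(L,"cb",cb.round(1),f(cb[0],0,cb[1]),"tab29",(cb+29*d).round(1),f(*(cb+29*d)[[0]],0,(cb+29*d)[1]),"tabend",f((cb+40*d)[0],0,(cb+40*d)[1]),"lever",tip.round(1),f(tip[0],0,tip[1]))
E
```

```text
t 18.72 pos [ 0.5205 -0.2464  0.257 ] yaw -14.36 tilt [ 0.008 -0.002 -1.   ] q [-0.16  0.26 -0.02  0.   -1.29  1.48] F [-0.8  0.2 -0.3] grip 87.2 0.0
DELTA [-11.6  -3.5 -13.1] twist 0.004
[([225, 80, 119, 95, 9757], [284.2, 126.4])]
[[225, 81], [230, 174], [340, 173], [342, 80]]
red [([275, 187, 16, 5, 29], [282.3, 188.1]), ([275, 246, 15, 19, 230], [282.0, 253.9])]
lid corners exp [[229.7, 174.8], [342.6, 175.0], [346.7, 79.2], [226.2, 78.9]] keeper [286.2, 152.7]
1.75 cb [-120.3  103.1] [286.1, 246.3] tab29 [-148.    94.6] [286.0, 267.4] tabend [286.0, 275.0] lever [-65.2  71.8] [286.2, 189.4]
1.85 cb [-112.2  106.5] [286.1, 240.1] tab29 [-140.6  100.9] [286.0, 263.4] tabend [286.0, 271.9] lever [-60.5  69.9] [286.2, 184.9]
1.95 cb [-103.8  109.1] [286.2, 233.2] tab29 [-132.7  106.3] [286.1, 258.4] tabend [286.0, 267.7] lever [-56.1  67.5] [286.2, 180.6]
```

```bash
python3 - <<'E'
from h import *
to(.444,-.223,.14,-15.0)
d=np.load("w6.npz"); p=(d["K"],d["T"])
a=np.radians(-14.8); ex=np.array([np.cos(a),np.sin(a),0]); ey=np.array([-np.sin(a),np.cos(a),0]); o=np.array([.579,-.261,0])
f=lambda x,y,z:proj("wrist",o+ex*x/1e3+ey*y/1e3+[0,0,z/1e3],p).round(1).tolist()
for L in(1.75,1.8,1.85,1.95):
    E=.529+3.35-L; bp=np.array([-82-14*np.cos(L),24+14*np.sin(L)]); cb=bp+77*np.array([np.cos(E),np.sin(E)]); dd=np.array([np.cos(E+1.309),np.sin(E+1.309)]); n=4.5*np.array([-dd[1],dd[0]])
    t=cb+40*dd-n; print(L,"cb",f(cb[0],0,cb[1]),"end",f(t[0],0,t[1]),"tab29",(cb+29*dd).round(1), "world",(o+ex*(cb+29*dd)[0]/1e3).round(4))
E
```

```text
t 18.77 pos [ 0.5211 -0.2462  0.2545] yaw -14.37 tilt [ 0.006 -0.001 -1.   ] q [-0.16  0.26 -0.02  0.   -1.29  1.48] F [ 0.2  0.4 -0.4] grip 86.9 0.0
DELTA [-81.   -3.3 114.1] twist 0.011
1.75 cb [306.8, 218.0] end [306.5, 248.1] tab29 [-148.    94.6] world [ 0.4359 -0.2232  0.    ]
1.8 cb [306.9, 215.0] end [306.7, 246.3] tab29 [-144.4   97.8] world [ 0.4394 -0.2241  0.    ]
1.85 cb [307.0, 211.9] end [306.9, 244.3] tab29 [-140.6  100.9] world [ 0.443  -0.2251  0.    ]
1.95 cb [307.2, 205.3] end [307.2, 239.5] tab29 [-132.7  106.3] world [ 0.4507 -0.2271  0.    ]
```

move_arm(
  motion=[
    [[-15,0,0],0.01,40],
    [[-25,-1,0],0,40],
    [[-25,0,0],0,40],
    [[-20,0,0],0,40],
    [[-7,0,15],0,40],
    [[0,0,25],0,40],
    [[0,0,25],0,40],
    [[0,0,20],0,40],
    [[0,0,15],0,40],
    [[0,0,0],0,40],
    [[0,0,0],0,40],
  ],
)

```text
time_s: 19.68
position: [0.4321, -0.2216, 0.1502]
ee_rot: [0.992, -0.13, -0.002, 0.0]
ft_force: [0.6, 0.5, 0.2]
grip_width: 0.465
grasp_force: 0.0
```

```bash
python3 - <<'E'
from h import *
to(.433,-.2222,.076,-15.0)
w,p=cap("wrist","w9"); b=mask(w,(0,150,80),(6,255,255)); print(blobs(b,10))
print("tab exp",proj("wrist",[.433,-.2222,.095],p).round(0),"pads",proj("wrist",r.sense()["position"]+[0,0,.01],p).round(0))
s,p=cap("scene","s9"); print("scene red",blobs(mask(s,(0,150,80),(6,255,255)),8))
print("tab29 exp scene",proj("scene",[.433,-.2222,.095],p).round(0))
E
```

```text
t 19.68 pos [ 0.4321 -0.2216  0.1502] yaw -14.94 tilt [-0.004  0.    -1.   ] q [-0.14  0.19 -0.39  0.   -1.    1.45] F [0.6 0.5 0.2] grip 40.5 0.0
DELTA [ 1.3  0.3 74.2] twist 0.001
[([272, 89, 24, 14, 179], [283.5, 96.9]), ([272, 174, 23, 58, 907], [283.5, 198.7])]
tab exp [288. 214.] pads [288. 246.]
scene red [([305, 246, 16, 14, 85], [312.5, 252.8]), ([331, 249, 7, 8, 27], [333.9, 251.9])]
tab29 exp scene [310. 256.]
```

move_arm(
  motion=[
    [[1,-1,15],0,40],
    [[0,0,20],0,40],
    [[0,0,18],0,40],
    [[0,0,12],0,40],
    [[0,0,8],0,40],
    [[0,0,0],0,30],
    [[0,0,0],0,15],
    [[0,0,0],0,5],
    [[0,0,0],0,5],
    [[0,0,0],0,5],
    [[0,0,0],0,5],
  ],
  force=8,
)

```text
time_s: 20.7
position: [0.4341, -0.2209, 0.0793]
ee_rot: [0.992, -0.13, 0.001, 0.0]
ft_force: [-0.2, -0.1, -0.6]
grip_width: 0.104
grasp_force: 0.0
```

```bash
python3 - <<'E'
from h import *
to(.433,-.2222,.076,-15.0)
E
```

```text
t 20.7 pos [ 0.4341 -0.2209  0.0793] yaw -14.94 tilt [ 0.001 -0.    -1.   ] q [-0.14  0.27 -0.48  0.   -0.81  1.45] F [-0.2 -0.1 -0.6] grip 9.0 0.0
DELTA [-0.7  1.5  3.3] twist 0.001
```

move_arm(
  motion=[
    [[0,0,0],0,5],
    [[0,0,0],0,5],
  ],
  force=8,
)

```text
time_s: 20.87
position: [0.4338, -0.2209, 0.0789]
ee_rot: [0.992, -0.13, 0.0, 0.0]
ft_force: [-0.4, 0.6, 0.2]
grip_width: 0.069
grasp_force: 0.0
```

```bash
python3 - <<'E'
from h import *
w,p=cap("wrist","w10"); b=mask(w,(0,150,80),(8,255,255)); print(blobs(b,10))
P3=r.sense()["position"]
for dx in(-.0095,.0095):
  for dz in(0,.0187): print("tool",dx,dz,proj("wrist",P3+[dx*.966,-dx*.26,dz],p).round(0))
for z in(.085,.095,.105): print(z,proj("wrist",[.4338,-.2222,z],p).round(0))
s,p=cap("scene","s10"); print("scene red",blobs(mask(s,(0,150,80),(8,255,255)),8))
g=w.max(2); print([(v,(g[v,265:305:3]).tolist()) for v in(205,215,225,232,240,250)])
print([(v,w[v,284].tolist()) for v in range(150,262,6)])
E
```

```text
[([269, 81, 33, 20, 365], [284.8, 92.1]), ([270, 199, 32, 66, 1352], [285.3, 224.4])]
tool -0.0095 0 [288. 256.]
tool -0.0095 0.0187 [288. 269.]
tool 0.0095 0 [288. 225.]
tool 0.0095 0.0187 [289. 236.]
0.085 [291. 244.]
0.095 [291. 250.]
0.105 [291. 257.]
scene red [([314, 247, 7, 8, 17], [317.8, 250.5]), ([335, 251, 2, 6, 9], [335.4, 253.3]), ([305, 255, 8, 5, 24], [307.8, 257.0])]
[(205, [104, 110, 135, 135, 133, 133, 132, 132, 130, 133, 132, 130, 128, 108]), (215, [97, 96, 125, 126, 126, 129, 128, 128, 129, 129, 130, 130, 123, 114]), (225, [135, 133, 159, 135, 114, 125, 130, 131, 131, 122, 103, 132, 135, 136]), (232, [131, 132, 135, 133, 113, 128, 132, 128, 129, 123, 114, 132, 131, 132]), (240, [16, 11, 111, 117, 94, 129, 131, 131, 133, 106, 103, 131, 33, 14]), (250, [16, 27, 22, 24, 28, 126, 130, 129, 134, 25, 22, 24, 23, 19])]
[(150, [117, 117, 119]), (156, [116, 116, 117]), (162, [116, 115, 118]), (168, [117, 116, 118]), (174, [115, 114, 117]), (180, [117, 116, 117]), (186, [116, 115, 118]), (192, [157, 159, 174]), (198, [111, 112, 136]), (204, [33, 32, 131]), (210, [35, 38, 137]), (216, [29, 32, 124]), (222, [36, 39, 132]), (228, [37, 39, 133]), (234, [34, 36, 131]), (240, [30, 33, 129]), (246, [32, 34, 130]), (252, [33, 34, 130]), (258, [36, 37, 131])]
```

```bash
python3 - <<'E'
from h import *
d=np.load("w6.npz"); p6=(d["K"],d["T"]); d=np.load("w8.npz")
w=cv2.imread("pics/w9.png"); b=mask(w,(0,150,80),(8,255,255)); print([(v,np.where(b[v]>0)[0][[0,-1]].tolist()) for v in range(175,232,8)])
s=cv2.imread("pics/s9.png"); b=mask(s,(0,150,80),(8,255,255)); pts=[(v,np.where(b[v,:326]>0)[0][[0,-1]].tolist()) for v in range(246,260,2)]; print(pts)
w6=cv2.imread("pics/w6.png"); b=mask(w6,(0,150,80),(8,255,255)); print([(v,np.where(b[v]>0)[0][[0,-1]].tolist()) for v in range(219,253,4)])
print("end s0+w6",tri([("scene",(307,257.5)),("wrist",(306,251),p6)]).round(4),"root",tri([("scene",(319,248)),("wrist",(305.5,221),p6)]).round(4))
print("end s0+top",tri([("scene",(307,257.5)),("top",(357.6,270))]).round(4))
P3=r.sense()["position"]; print("TCP in scene",[proj("scene",P3+[0,0,z]).round(0) for z in(0,.019,.03)],"tabpts",[proj("scene",q).round(0) for q in([.4338,-.2222,.095],[.4338,-.2222,.085])])
s=cv2.imread("pics/s10.png"); print([(v,[tuple(int(k) for k in s[v,u]) for u in range(305,322,3)]) for v in range(246,262,3)])
E
```

```text
[(175, [273, 294]), (183, [272, 294]), (191, [277, 290]), (199, [277, 290]), (207, [277, 290]), (215, [277, 290]), (223, [278, 290]), (231, [281, 286])]
[(246, [316, 316]), (248, [315, 319]), (250, [313, 319]), (252, [311, 319]), (254, [308, 314]), (256, [305, 312]), (258, [305, 309])]
[(219, [297, 310]), (223, [298, 310]), (227, [298, 308]), (231, [300, 307]), (235, [300, 307]), (239, [300, 307]), (243, [300, 307]), (247, [300, 307]), (251, [301, 306])]
end s0+w6 [ 0.4221 -0.2193  0.0978] root [ 0.4605 -0.228   0.1058]
end s0+top [ 0.4232 -0.2212  0.098 ]
TCP in scene [array([310., 261.]), array([310., 255.]), array([310., 252.])] tabpts [array([310., 256.]), array([310., 259.])]
[(246, [(16, 10, 14), (26, 24, 24), (17, 13, 13), (17, 14, 15), (67, 68, 72), (79, 78, 78)]), (249, [(19, 17, 17), (26, 26, 27), (16, 14, 15), (19, 16, 15), (14, 11, 74), (16, 19, 110)]), (252, [(27, 28, 29), (32, 32, 33), (16, 16, 15), (15, 12, 8), (31, 31, 85), (103, 102, 92)]), (255, [(50, 54, 59), (8, 8, 98), (14, 13, 49), (39, 41, 75), (100, 100, 95), (56, 55, 57)]), (258, [(20, 25, 102), (0, 1, 132), (104, 102, 86), (106, 105, 102), (44, 47, 51), (50, 49, 47)]), (261, [(50, 53, 53), (54, 56, 55), (50, 52, 54), (48, 49, 54), (48, 51, 53), (46, 49, 52)])]
```

move_arm(
  motion=[
    [[0,0,-3],0,36],
    [[0,0,0],0,36],
    [[0,0,0],0,36],
    [[0,0,0],0,36],
    [[0,0,0],0,36],
    [[0,0,0],0,36],
    [[-1,0,10],0,36],
    [[0,0,8],0,36],
    [[0,0,0],0,25],
    [[0,0,0],0,15],
    [[0,0,0],0,5],
    [[0,0,0],0,5],
  ],
  force=8,
)

```text
time_s: 21.97
position: [0.4331, -0.2207, 0.064]
ee_rot: [0.992, -0.13, 0.0, 0.0]
ft_force: [0.3, 0.4, -0.6]
grip_width: 0.194
grasp_force: 0.0
```

move_arm(
  motion=[
    [[0,0,0],0,5],
    [[0,0,0],0,5],
    [[0,0,0],0,5],
    [[0,0,0],0,5],
  ],
  force=8,
)

```text
time_s: 22.3
position: [0.4329, -0.2207, 0.0639]
ee_rot: [0.992, -0.13, 0.0, 0.0]
ft_force: [-0.6, -0.6, 2.0]
grip_width: 0.115
grasp_force: 8.0
```

move_arm(
  motion=[
    [[7,0,-7.3],0,5],
    [[7.7,0,-6],0,5],
    [[7.8,0,-5],0,5],
    [[7.9,0,-4.1],0,5],
    [[8.5,0,-3.4],0,5],
    [[8.7,0,-2.5],0,5],
    [[9,0,-1.6],0,5],
    [[9,0,-0.8],0,5],
    [[9,0,0.2],0,5],
    [[9.2,0,1.1],0,5],
    [[0,0,0],0,5],
  ],
  force=8,
)

```text
time_s: 23.22
position: [0.5152, -0.2426, 0.0924]
ee_rot: [0.992, -0.13, -0.0, 0.0]
ft_force: [0.2, 0.4, -2.8]
grip_width: 0.109
grasp_force: 8.0
```

```bash
python3 - <<'E'
from h import *
to(.433,-.2207,.064,-15)
s,p=cap("scene","s11"); print("scene red",blobs(mask(s,(0,150,80),(8,255,255)),5))
w,p=cap("wrist","w11"); print("wrist red",blobs(mask(w,(0,150,80),(8,255,255)),10))
E
```

```text
t 23.22 pos [ 0.5152 -0.2426  0.0924] yaw -14.93 tilt [-0. -0. -1.] q [-0.16  0.38 -0.27  0.   -0.92  1.47] F [ 0.2  0.4 -2.8] grip 9.5 8.0
DELTA [-85.    0.1  28.4] twist 0.001
scene red [([195, 156, 2, 5, 5], [195.2, 158.0]), ([333, 231, 3, 4, 9], [334.1, 232.7]), ([340, 237, 4, 3, 8], [341.2, 237.6]), ([331, 248, 5, 7, 19], [333.0, 251.1])]
wrist red [([270, 207, 30, 58, 1309], [284.8, 232.6])]
```

move_arm(
  motion=[
    [[8.5,0,3],0,5],
    [[8.5,0,3.5],0,5],
    [[8,0,4],0,5],
    [[8,0,4.5],0,5],
    [[7,0,5],0,5],
    [[3.5,0,3],0,5],
    [[0,0,0],0,5],
    [[0,0,0],0,5],
  ],
  force=8,
)

```text
time_s: 23.98
position: [0.5572, -0.2538, 0.0704]
ee_rot: [0.992, -0.13, 0.001, 0.0]
ft_force: [2.4, -0.9, 2.3]
grip_width: 0.116
grasp_force: 8.0
```

```bash
python3 - <<'E'
from h import *
to(.433,-.2207,.064,-15)
s,p=cap("scene","s12"); print("scene red",blobs(mask(s,(0,150,80),(8,255,255)),5))
a=np.radians(-14.8); ex=np.array([np.cos(a),np.sin(a),0]); o=np.array([.577,-.2595,0])
for L in(1.2,1.5,1.75,1.9): print(L,proj("scene",o+ex*(-82-46*np.cos(L)+6*np.sin(L))/1e3+[0,0,(24+46*np.sin(L)+6*np.cos(L))/1e3],p).round(1))
E
```

```text
t 23.98 pos [ 0.5572 -0.2538  0.0704] yaw -14.92 tilt [ 0.002 -0.001 -1.   ] q [-0.16  0.47 -0.19  0.   -0.91  1.47] F [ 2.4 -0.9  2.3] grip 10.1 8.0
DELTA [-128.5    0.     6.1] twist 0.001
scene red [([345, 230, 6, 14, 38], [346.7, 236.8]), ([331, 249, 6, 8, 32], [333.6, 252.3])]
1.2 [326.4 254.7]
1.5 [330.5 252. ]
1.75 [333.8 250.8]
1.9 [335.5 250.6]
```

move_arm(
  motion=[
    [[0,0,0],0,20],
    [[0,0,0],0,30],
    [[0,0,0],0,30],
    [[0,0,0],0,30],
    [[0,0,0],0,30],
    [[0,0,-10],0,30],
    [[0,0,-25],0,30],
    [[0,0,-30],0,30],
    [[0,0,-30],0,30],
    [[-10,0,-20],0,30],
    [[-15,0,-5],0,30],
    [[0,0,0],0,0],
  ],
)

```text
time_s: 25.03
position: [0.531, -0.2468, 0.1937]
ee_rot: [0.992, -0.13, 0.002, 0.0]
ft_force: [-0.2, 0.4, -0.5]
grip_width: 0.314
grasp_force: 0.0
```

```bash
python3 - <<'E'
from h import *
to(.5,-.239,.19,-15)
s,p=cap("scene","s13"); print("scene red",blobs(mask(s,(0,150,80),(8,255,255)),5))
w,pw=cap("wrist","w13"); b=mask(w,(0,150,80),(8,255,255)); print("wrist red",blobs(b,10))
l=mask(w,(100,110,40),(125,255,255)); print(blobs(l,100))
a=np.radians(-14.8); ex=np.array([np.cos(a),np.sin(a),0]); o=np.array([.578,-.260,0])
for x,z in((-3,56),(-3,85),(-3,96),(-26,60),(-64,71),(14,90)): print(x,z,proj("scene",o+ex*x/1e3+[0,0,z/1e3],p).round(1),proj("wrist",o+ex*x/1e3+[0,0,z/1e3],pw).round(1))
E
```

```text
t 25.03 pos [ 0.531  -0.2468  0.1937] yaw -14.94 tilt [ 0.005 -0.001 -1.   ] q [-0.16  0.32 -0.1  -0.   -1.16  1.47] F [-0.2  0.4 -0.5] grip 27.3 0.0
DELTA [-32.    0.4   3.6] twist 0.001
scene red [([195, 156, 3, 5, 6], [195.5, 158.3]), ([346, 234, 6, 14, 44], [349.1, 241.2]), ([331, 249, 6, 8, 23], [333.7, 252.6])]
wrist red [([277, 150, 16, 14, 201], [284.6, 156.0]), ([276, 210, 19, 6, 61], [284.7, 211.6])]
[([215, 82, 142, 113, 11498], [286.5, 131.3]), ([262, 159, 46, 36, 1038], [284.2, 180.7])]
-3 56 [352.1 244. ] [287.7 145.3]
-3 85 [353.3 235.6] [288.  147.7]
-3 96 [353.8 232.3] [288.1 148.7]
-26 60 [345.8 246.5] [287.8 170.5]
-64 71 [335.4 249.2] [287.9 212.8]
14 90 [358.3 231.5] [288.  127.3]
```

move_arm(
  motion=[
    [[2,0,10],0,0],
    [[0,0,20],0,0],
    [[0,0,20],0,0],
    [[0,0,20],0,0],
    [[0,0,20],0,0],
    [[0,0,10],0,0],
    [[0,0,0],0,0],
    [[0,0,0],0,0],
  ],
  force=20,
)

```text
time_s: 25.8
position: [0.5335, -0.2476, 0.0891]
ee_rot: [0.992, -0.13, -0.001, 0.0]
ft_force: [1.4, -0.0, 0.2]
grip_width: 0.008
grasp_force: 0.0
```

```bash
python3 - <<'E'
from h import *
to(.5326,-.248,.040,-15)
w,p=cap("wrist","w14"); b=mask(w,(0,150,80),(8,255,255)); print("wrist red",blobs(b,10))
l=mask(w,(100,110,40),(125,255,255)); print(blobs(l,100))
g=w.max(2); print([(v,g[v,285],g[v,270],g[v,300]) for v in range(190,266,6)])
print([proj("wrist",r.sense()["position"]+[0,0,z],p).round(0) for z in(0,.02,.04)])
E
```

```text
t 25.8 pos [ 0.5335 -0.2476  0.0891] yaw -14.92 tilt [-0.002 -0.    -1.   ] q [-0.16  0.42 -0.22  0.   -0.93  1.47] F [ 1.4 -0.   0.2] grip 0.7 0.0
DELTA [-0.7  0.6 49.1] twist 0.001
wrist red [([273, 166, 24, 25, 521], [284.5, 176.8])]
[([182, 68, 208, 161, 21477], [281.8, 133.3]), ([252, 178, 66, 50, 1996], [284.0, 208.3])]
[(190, np.uint8(173), np.uint8(189), np.uint8(190)), (196, np.uint8(183), np.uint8(182), np.uint8(182)), (202, np.uint8(185), np.uint8(188), np.uint8(189)), (208, np.uint8(184), np.uint8(184), np.uint8(185)), (214, np.uint8(184), np.uint8(184), np.uint8(183)), (220, np.uint8(182), np.uint8(221), np.uint8(183)), (226, np.uint8(255), np.uint8(255), np.uint8(172)), (232, np.uint8(202), np.uint8(201), np.uint8(201)), (238, np.uint8(255), np.uint8(125), np.uint8(121)), (244, np.uint8(118), np.uint8(31), np.uint8(34)), (250, np.uint8(97), np.uint8(31), np.uint8(32)), (256, np.uint8(192), np.uint8(33), np.uint8(54)), (262, np.uint8(224), np.uint8(36), np.uint8(80))]
[array([288., 240.]), array([289., 253.]), array([289., 269.])]
```

move_arm(
  motion=[
    [[-1,0,12],0,0],
    [[0,0,12],0,0],
    [[0,0,8],0,0],
    [[0,0,6],0,0],
    [[0,0,5],0,0],
    [[0,0,3],0,0],
    [[0,0,0],0,0],
  ],
)

```text
time_s: 26.43
position: [0.5324, -0.2472, 0.0438]
ee_rot: [0.992, -0.13, -0.0, -0.0]
ft_force: [0.1, 0.7, -0.7]
grip_width: 0.008
grasp_force: 0.0
```

move_arm(
  motion=[
    [[-8,0,0],0,0],
    [[-6,0,-1],0,0],
    [[-6,0,-1],0,0],
    [[-6,0,-1],0,0],
    [[-5.5,0,-1],0,0],
    [[-5.5,0,-1],0,0],
    [[-5,0,0],0,0],
    [[-5,0,1],0,0],
    [[-5,0,1],0,0],
    [[-4.5,0,2],0,0],
    [[0,0,0],0,0],
  ],
)

```text
time_s: 27.35
position: [0.4771, -0.2325, 0.0455]
ee_rot: [0.992, -0.13, -0.0, 0.0]
ft_force: [-0.4, 0.7, 5.6]
grip_width: 0.004
grasp_force: 2.5
```

```bash
python3 - <<'E'
from h import *
to(.5324,-.2472,.0438,-15)
s,p=cap("scene","s15"); print("scene red",blobs(mask(s,(0,150,80),(8,255,255)),4))
w,p=cap("wrist","w15"); print("wrist red",blobs(mask(w,(0,150,80),(8,255,255)),10),blobs(mask(w,(100,110,40),(125,255,255)),100))
E
```

```text
t 27.35 pos [ 0.4771 -0.2325  0.0455] yaw -14.93 tilt [-0. -0. -1.] q [-0.15  0.39 -0.42  0.   -0.77  1.46] F [-0.4  0.7  5.6] grip 0.4 2.5
DELTA [57.2 -0.1  1.7] twist 0.001
scene red [([195, 157, 3, 4, 5], [195.6, 158.8]), ([325, 256, 4, 5, 12], [326.5, 258.2])]
wrist red [([269, 72, 32, 24, 690], [284.5, 83.6]), ([269, 219, 33, 31, 678], [285.1, 229.6])] [([154, 0, 269, 155, 28029], [289.0, 69.8]), ([242, 91, 86, 63, 3551], [282.7, 131.1])]
```

move_arm(
  motion=[
    [[-4,0,2.5],0,0],
    [[-4,0,3.5],0,0],
    [[-3,0,3.5],0,0],
    [[-3,0,4],0,0],
    [[-3,0,4],0,0],
    [[-2,0,4],0,0],
    [[-1,0,3.5],0,0],
    [[0,0,0],0,0],
  ],
)

```text
time_s: 28.12
position: [0.4563, -0.2271, 0.0191]
ee_rot: [0.991, -0.13, -0.002, -0.0]
ft_force: [0.0, 0.3, -0.1]
grip_width: 0.005
grasp_force: 0.2
```

```bash
python3 - <<'E'
from h import *
to(.4531,-.226,.010,-15)
s,p=cap("scene","s16"); print("scene red",blobs(mask(s,(0,150,80),(8,255,255)),4))
E
```

```text
t 28.12 pos [ 0.4563 -0.2271  0.0191] yaw -14.98 tilt [-0.004  0.001 -1.   ] q [-0.14  0.4  -0.49 -0.   -0.69  1.45] F [ 0.   0.3 -0.1] grip 0.4 0.2
DELTA [-3.4 -0.2  9.1] twist 0.0
scene red [([195, 156, 2, 5, 5], [195.2, 158.0]), ([345, 236, 3, 6, 16], [346.1, 238.5]), ([317, 267, 6, 3, 12], [319.8, 268.1])]
```

move_arm(
  motion=[
    [[-1,0,3],0,0],
    [[-1,0,3],0,0],
    [[0,0,2],0,0],
    [[0,0,2],0,0],
    [[0,0,1],0,0],
    [[0,0,0],0,0],
  ],
)

```text
time_s: 28.67
position: [0.4569, -0.227, 0.0087]
ee_rot: [0.992, -0.13, 0.0, -0.0]
ft_force: [-0.2, 0.3, -0.3]
grip_width: 0.002
grasp_force: 0.0
```

move_arm(
  motion=[
    [[0,0,1.5],0,0],
    [[0,0,1.5],0,0],
    [[0,0,1.5],0,0],
    [[0,0,0],0,0],
  ],
)

```text
time_s: 29.0
position: [0.4566, -0.2269, 0.0043]
ee_rot: [0.992, -0.13, -0.0, -0.0]
ft_force: [0.6, -0.3, 0.1]
grip_width: 0.002
grasp_force: 0.0
```

```bash
python3 - <<'E'
from h import *
to(.4531,-.226,.010,-15)
s,p=cap("scene","s17"); print("scene red",blobs(mask(s,(0,150,80),(8,255,255)),4))
a=np.radians(-14.8); ex=np.array([np.cos(a),np.sin(a),0]); o=np.array([.578,-.260,0])
for L in(0,.25,.5): print(L,[proj("scene",o+ex*(-82-u*np.cos(L)+8*np.sin(L))/1e3+[0,0,(24+u*np.sin(L)+8*np.cos(L))/1e3],p).round(1).tolist() for u in(33,53)])
E
```

```text
t 29.0 pos [ 0.4566 -0.2269  0.0043] yaw -14.95 tilt [-0.  0. -1.] q [-0.14  0.42 -0.5  -0.   -0.65  1.45] F [ 0.6 -0.3  0.1] grip 0.2 0.0
DELTA [-3.7  0.  -5.7] twist 0.001
scene red [([344, 236, 4, 11, 26], [345.8, 241.5]), ([315, 271, 7, 4, 12], [318.0, 272.7])]
0 [[319.1, 269.0], [313.1, 272.4]]
0.25 [[320.2, 266.2], [314.5, 268.0]]
0.5 [[321.9, 263.4], [316.9, 263.5]]
```

move_arm(
  motion=[
    [[0,0,2],0,0],
    [[0,0,2],0,0],
    [[0,0,1],0,0],
    [[0,0,0],0,0],
  ],
)

```text
time_s: 29.38
position: [0.457, -0.2272, 0.0024]
ee_rot: [0.992, -0.129, 0.0, 0.0]
ft_force: [-5.4, 4.1, 20.7]
grip_width: 0.002
grasp_force: 10.4
```

move_arm(
  motion=[
    [[0,0,-15],0,0],
    [[0,0,-30],0,0],
    [[-5,0,-35],0,0],
    [[-5,0,-35],0,0],
    [[0,0,-35],0,0],
    [[0,0,-20],0,0],
    [[0,0,0],0,0],
    [[0,0,0],0,0],
  ],
)

```text
time_s: 30.05
position: [0.4476, -0.2243, 0.1708]
ee_rot: [0.991, -0.13, 0.002, -0.0]
ft_force: [-0.0, 0.1, -0.8]
grip_width: 0.007
grasp_force: 0.0
```

```bash
python3 - <<'E'
from h import *
to(.4531,-.226,.010,-15)
s,p=cap("scene","s18"); print("scene red",blobs(mask(s,(0,150,80),(8,255,255)),4))
w,pw=cap("wrist","w18"); print("wrist red",blobs(mask(w,(0,150,80),(8,255,255)),10),blobs(mask(w,(100,110,40),(125,255,255)),100))
a=np.radians(-14.8); ex=np.array([np.cos(a),np.sin(a),0]); o=np.array([.578,-.260,0])
for L in(0,.25,.5): print(L,[proj(n,o+ex*(-82-u*np.cos(L)+8*np.sin(L))/1e3+[0,0,(24+u*np.sin(L)+8*np.cos(L))/1e3],q).round(1).tolist() for u in(31,53) for n,q in(("scene",p),("wrist",pw))])
for x,z in((-9,60),(-9,92),(-14,55),(-14,90)):print(x,z,proj("scene",o+ex*x/1e3+[0,0,z/1e3],p).round(1),proj("wrist",o+ex*x/1e3+[0,0,z/1e3],pw).round(1))
E
```

```text
t 30.05 pos [ 0.4476 -0.2243  0.1708] yaw -14.95 tilt [ 0.003 -0.    -1.   ] q [-0.14  0.19 -0.33 -0.   -1.05  1.45] F [-0.   0.1 -0.8] grip 0.6 0.0
DELTA [  5.2   0.3 160.8] twist 0.001
scene red [([195, 157, 2, 4, 4], [195.2, 158.5]), ([344, 236, 6, 12, 34], [346.1, 241.8]), ([312, 268, 10, 7, 45], [316.4, 270.9])]
wrist red [([276, 52, 19, 19, 307], [285.0, 59.9]), ([276, 167, 19, 22, 392], [285.4, 177.4])] [([207, 0, 161, 103, 11109], [287.7, 49.1]), ([260, 63, 51, 40, 1338], [284.0, 88.3])]
0 [[319.7, 268.6], [288.1, 168.6], [313.1, 272.4], [288.1, 191.3]]
0.25 [[320.8, 266.0], [288.2, 166.5], [314.5, 268.0], [288.3, 190.3]]
0.5 [[322.4, 263.4], [288.3, 162.3], [316.9, 263.5], [288.4, 185.4]]
-9 60 [350.6 243.8] [288.4  43.2]
-9 92 [352.  234.4] [288.8  33.6]
-14 55 [349. 246.] [288.3  51.2]
-14 90 [350.5 235.8] [288.7  41.9]
```

```bash
python3 -c "
from rig import job
print(job.job_done())"
```

```text
the job is handed in; nothing more can be done
None
```

The lid was laid on the mat and released, then set down into the box. The bail hangs behind the keeper and the lever is pressed flat to its stop. I handed the job in at about 30 s, having checked the final latch position from image measurements only and not seen the verdict.

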